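Push the moisture-absorber cartridge home under the drawer's low guard

ROBOT

A 6-joint arm with a two-finger parallel gripper is mounted at the origin on the work surface. World frame = base frame: x ahead of the robot, y to its left, z up, the work surface at z = 0. Lengths are in m, angles in rad, forces in N, time in s.
With the tool pointing down it reaches from about 0.375 to 0.9 m from the base axis. Payload 3.1 kg.
Tool frame: the origin (TCP) lies on the centre line of the jaws, within the pads' length; the fingertips stand 8 mm ahead of it and the grasp point (between the pads) lies 11 mm behind it; z points along the fingers, y is the line along which they close (so a half turn about z gives the same grasp; the last joint's range is limited). The gripper opens to 87 mm and grips with 3 to 60 N. Pads are 19 mm wide; open, the fingers measure 117 mm over their backs; the gripper's body (75 mm by 190 mm) begins 51 mm behind the grasp point.
Start: joints at [0.961, 0.527, 1.433, -0, 1.181, -0.178], TCP at [0.262, 0.568, 0.231] pointing down, gripper open.
Joint ranges: [-3.08, 3.08], [-0.75, 2.2], [0.22, 2.44], [-1.43, 4.57], [0, 2.65], [-2.85, 2.85]. Speed limits (rad/s): [2.79, 2.79, 3.14, 3.14, 3.14, 3.14].

INTERFACE

Orientations are given as a unit quaternion [x, y, z, w].
In Python, from rig import robot gives the robot as it stands. The module is installed in compiled form; this text tells all that it offers.
- The arm moves only by the tool send_rows, never from a script. Its argument "increments" is one flat list of numbers, 7 for each row, row after row: the turn, a rotation vector about the world's x, y, z in rad, then the shift along the world's x, y, z in cm, then the opening, from 0 (shut) to 1 (fully open). A call has 1 to 20 rows; each row shifts and turns the commanded pose from where the row before left it; what a row does not reach is not made up. A row lasts 1/12 s, in which the tool goes at most 41.7 mm and 7.16 degrees, less where a joint would pass 70% of its speed; a pose out of reach is approached as far as the arm can. A call is refused whole if a number of a shift passes 4.17 or a number of a turn 0.125, either way. A call with a gripper value outside its range is refused whole. The fingers move at their own pace and stop on an object; "newtons" is the grip in N (left out, the last holds). Time passes only in rows, so rows that do not move let the fingers close. It gives the time, the measured TCP pose, the force, the opening and the grip force at its end, in the units of the state.
- robot.get_obs(): the state, without advancing time (a new reading comes with each control period).
- robot.camera(name): name is "scene" or "top" or "wrist"; returns a dict with "image" (480x640x3 uint8, red, green, blue), "range_z" (480x640 float32, m along the optical axis (not along the pixel's ray), 0 where there is no reading), "fx", "fy", "cx", "cy" (pixels), "R" (3x3) and "t" (3): a world point X has camera coordinates R X + t. Camera axes: x right, y down, z forward; pixel columns grow to the right and rows downward; lengths in m; the calibration is good to about 2 mm. A picture is of the moment at which its call begins.
- robot.hand_in(): hands the job in; it is judged then, once.
The state is a dict: "time": time; "q": joint angles; "joint_velocities": joint speeds; "joint_torque": joint torques, N m; "position": TCP position; "tool_rot": TCP orientation; "ft_force": force on the tool from outside, world axes, zero at the start; "moment": the same for the moment, N m; "grip_width": finger opening in m; "grip_force": force on a finger pad.
Only numpy, scipy, OpenCV 4.12 (cv2) and the standard library are available. Lean on these libraries where they do the work, as an engineer would, in place of code of your own. Each camera call takes 0.05 s, during which the arm holds its last target. There are 200 camera calls.

TASK

Lift the steel moisture-absorber cartridge out of the blue tray and set it down in front of the low guard's mouth, then use the wooden push stick (never the fingers) behind it to feed it gently under the guard until it seats against the stop inside, and press it home there for about a second with a steady push of about 8 newtons (less than 4 does not seat it, more than 13 breaks the stop). Then draw the stick right out of the guard, leave it standing on its foot on the drawer floor, let go, and leave the jar, sieve, spoon and pot where they are.

Things in the scene. Friction and masses are not known exactly. Their poses are not given: they have to be found in the camera images.
- cartridge_center (a point): Centre of the steel absorber cartridge, a flat box with black vent slits on top, 70 mm long (its x axis), 56 mm wide (y), 26 mm high, about 0.25 kg. Starts flat in the blue tray; it goes into the guard lengthwise (either end first). When it lies on the drawer floor this point is 13 mm above that floor.
- tray: Blue plastic tray, fixed, 190 mm (x) by 170 mm (y), walls 20 mm high and 4 mm thick, floor 4 mm thick. Origin: centre of its underside, on the drawer floor. z up.
- guard: Low fixed guard on the drawer floor: two dark wooden cheeks, clear plastic top, no floor of its own. Origin: middle of its mouth at drawer-floor level; x runs inward along the tunnel, z up. Tunnel 60 mm wide, 34 high, 135 long; outside 84 wide, 39 high. Before the mouth two wooden lips, 34 mm high, open on top, flare out at 25 degrees each, ending 31 mm out and 89 mm apart.
- drawer: Shallow wooden drawer, fixed, 460 mm (x) by 940 mm (y). Origin: centre of its underside, on the work surface. Its flat floor is 10 mm above the work surface, the tops of its walls 55 mm above it. There is free floor before the guard's lips for the cartridge and the stick.
- cover: Clear plastic plate that tops the guard, fixed, with the guard's origin and axes. A rigid wooden stop block, 56 mm wide and 30 high, hangs under it in the tunnel; its face was set by hand somewhere 95 to 115 mm past the mouth, anew in each episode, and is not measured: it must be felt. The push felt at the stick is that on the stop plus a sliding drag of 1 to 3 N, felt just before the stop is met.
- stick_grip (a point): Grip point of the wooden push stick, on its upright square handle post: 24 by 24 mm, from the foot up to 76 mm above the stick's underside. This point is on the post's axis, 50 mm above the underside. The stick's x axis points from the post to the nose, z up. It stands on its long flat foot (14 mm high, 24 mm wide, reaching 35 mm behind and 150 mm ahead of the post axis). About 0.12 kg.
- stick_nose (a point): Centre of the push stick's flat pushing face: 42 mm wide, 18 mm high, 150 mm ahead of the handle post's axis and 9 mm above the stick's underside.
- stick: The wooden push stick itself; origin under the handle post's axis at the underside, same axes as its grip point.
- cartridge: The cartridge itself; origin at the centre of its underside, same axes as its centre point.
- jar: Closed clear glass jar with steel lid, 68 mm across, 95 mm tall, bystander. Origin: centre of underside.
- sieve: Small stainless sieve, bowl 92 mm across and 32 mm high, handle 70 mm long along its y axis, bystander. Origin: centre of underside.
- spoon: Wooden spoon, 190 mm long, lying, bystander. Its x axis runs from handle to bowl. Origin: on its underside.
- pot: White ceramic pot, 88 mm across, 60 mm tall, whose cover stands open to about 148 mm height on its far side (+x), bystander. Origin: centre of underside.
Mind the look-alikes: they are no part of the job. What is shaped like the stick but green or pink is not meant.

How it is judged:
On the way, in this order (a step that is already met when the one before it is completed fails the run):
1. the stick pushes the cartridge through the guard's mouth (contact force between stick and cartridge above 0.3 N and x of cartridge_center in the frame of guard between -0.02 and 0.05 m and contact force between the fingers and stick above 1 N), for 0.05 s.
2. the cartridge is pressed against the stop (which the cover carries) by the stick with more than 4 N for 0.4 s (contact force between cartridge and cover above 4 N and contact force between stick and cartridge above 3 N), for 0.4 s.
At the end, for the whole second after the job is handed in: The cartridge lies flat and at rest inside the guard, its centre 57.5 to 82.5 mm past the mouth (where it met the stop), square to the tunnel within 0.1 rad and within 6 mm of its middle line; the stick stands on its foot on the drawer floor, at rest, its nose outside the guard's mouth (x of cartridge_center in the frame of guard between 0.0575 and 0.0825 m and y of cartridge_center in the frame of guard between -0.006 and 0.006 m and angle between the x axis of cartridge and the x axis of guard, either way round below 0.1 rad and angle between cartridge's own z axis and vertical below 0.05 rad and linear speed of each of cartridge, stick below 0.01 m/s and (x of stick_nose in the frame of guard below 0 m or y of stick_nose in the frame of guard above 0.055 m or y of stick_nose in the frame of guard below -0.055 m) and angle between stick's own z axis and vertical below 0.1 rad and height (world z) of stick below 0.014 m); the robot touches nothing.
It fails at once if the stop is pressed with more than 13 N (contact force between cartridge and cover above 13 N).
It fails at once if the cartridge is jammed against the guard with more than 20 N (contact force between cartridge and guard above 20 N).
It fails at once if the fingers touch the cartridge when it is in the guard's mouth (contact force between the fingers and cartridge above 0.3 N and x of cartridge_center in the frame of guard above -0.03 m and y of cartridge_center in the frame of guard between -0.05 and 0.05 m).
It fails at once if the jar, sieve, spoon or pot is shifted by more than 20 mm (distance of any of jar, sieve, spoon, pot from where it was at the start of the episode above 0.02 m).
It also fails if it takes over 64 s, if anything falls off the work surface, if the arm or the gripper's body presses on something with over 40 N, if the wrist force passes 120 N, or if a joint passes its speed limit or range.

## Working session

There is one attempt and no reset: what is moved stays moved. The work goes in short steps, Python scripts to look and compute and a tool call to move; the robot and the scene stay as the last step left them, time stands still between calls to the robot, and variables do not carry over. Pictures are saved under pics/ and viewed, at most 10 in all, crops included, and the job is handed in when it is done.

Besides the shell and the picture viewer there is one more tool, called after "Call:" as a command line: name --argument value ..., lists and objects as JSON in quotes. send_rows: Moves the arm, as the interface text tells. Its arguments: {"type":"object","properties":{"increments":{"type":"array"},"newtons":{"type":"number"}},"required":["increments"]}

```bash
mkdir -p pics; cat > h.py <<'E'
import numpy as np, cv2
from rig import robot
def snap(n,save=None):
    c=robot.camera(n)
    if save: cv2.imwrite('pics/'+save,c['image'][:,:,::-1])
    np.savez(''+n+'.npz',**c)
    return c
def cloud(c):
    v,u=np.mgrid[0:480,0:640]; z=c['range_z']
    P=np.stack([(u-c['cx'])/c['fx']*z,(v-c['cy'])/c['fy']*z,z],-1)
    W=(P-c['t'])@c['R']; W[z==0]=np.nan
    return W
def at_z(c,u,v,z):
    d=c['R'].T@np.array([(u-c['cx'])/c['fx'],(v-c['cy'])/c['fy'],1.]); o=-c['R'].T@c['t']
    return o+d*(z-o[2])/d[2]
E
python3 - <<'E'
from h import *
c=snap('top','top1.png');s=snap('scene','scene1.png')
print(robot.get_obs()); print(c['R'],c['t'],c['fx'])
E
```

```text
{'time': 0.1, 'q': array([ 9.60505065e-01,  5.28359407e-01,  1.43374092e+00, -3.20441924e-05,
        1.18139817e+00, -1.78487521e-01]), 'joint_velocities': array([ 0.00091555, -0.00270581, -0.0016103 ,  0.00068038,  0.00072044,
       -0.00075369]), 'joint_torque': array([ 6.28204202e-05, -4.40986633e+01, -1.77150357e+01,  6.35298388e-02,
        5.34598588e-02, -6.68914140e-05]), 'position': array([0.26117803, 0.56712292, 0.22968852]), 'tool_rot': array([ 2.14222395e-01,  9.76784448e-01, -8.85461028e-04, -3.52475800e-04]), 'ft_force': array([0.60147854, 0.00522969, 0.08833789]), 'moment': array([-0.02669608, -0.00265188,  0.06070543]), 'grip_force': 0.0, 'grip_width': 0.08751951748372923}
[[ 0.02888255 -0.99954407  0.00880083]
 [-0.98772427 -0.02989098 -0.15332092]
 [ 0.15351408 -0.00426449 -0.98813726]] [-0.01577622  0.49926079  1.42630174] 599.7440264081063
```

View pics/top1.png

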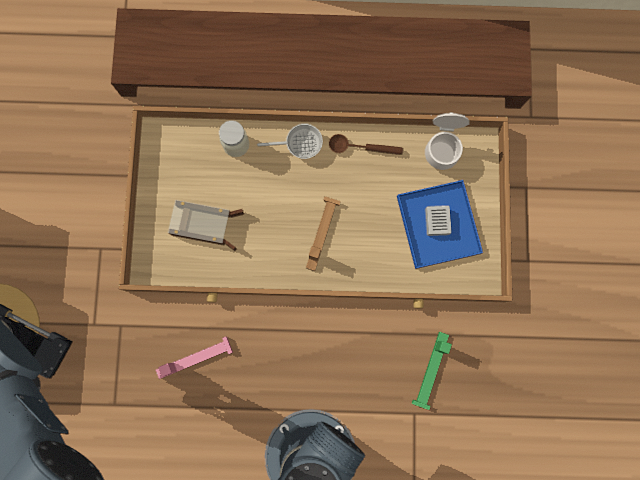

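View pics/scene1.png

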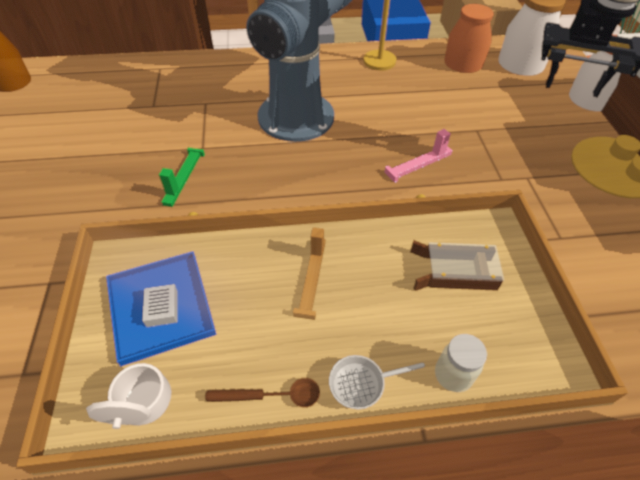

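The top view shows the guard at (200,222), mouth facing right with its lips near (238,212) and (232,247). The stick's post is at (314,260) with its nose at (331,202), and the cartridge is in the tray at (438,220). I'll measure all three.

```bash
python3 - <<'E'
from h import *
c=dict(np.load('top.npz')); W=cloud(c)
def rect(u0,u1,v0,v1,z0,z1,name):
    w=W[v0:v1,u0:u1].reshape(-1,3); m=(w[:,2]>z0)&(w[:,2]<z1); p=w[m]
    r=cv2.minAreaRect((p[:,:2]*1000).astype(np.float32)); print(name,len(p),np.round(p.mean(0),4),r)
    return p
rect(415,465,195,245,.033,.047,'cart')
rect(295,350,190,280,.075,.095,'post')
rect(295,350,190,280,.016,.034,'foot')
rect(318,350,192,212,.018,.04,'nose')
rect(160,232,195,250,.042,.06,'cover')
p=rect(224,255,195,255,.035,.052,'lips')
print(W[215:232:8,[180,200,215,222,235,260],2].round(3))
for n,(a,b) in dict(c1=(178,203),c2=(170,233)).items(): print(n,W[b,a])
i=cv2.resize(c['image'][180:280,150:360],None,fx=3.8,fy=3.8,interpolation=cv2.INTER_CUBIC)
cv2.imwrite('pics/crop1.png',i[:,:,::-1])
E
```

```text
cart 629 [ 0.5715 -0.3003  0.0403] ((572.0675048828125, -300.6394348144531), (71.4291763305664, 57.00421142578125), 3.5760200023651123)
post 104 [0.4759 0.0029 0.0855] ((476.418701171875, 2.723526954650879), (23.092134475708008, 24.414735794067383), 73.58824920654297)
foot 784 [ 0.5415 -0.0162  0.0234] ((531.5330810546875, -16.037338256835938), (224.12974548339844, 132.73550415039062), 1.6152187585830688)
nose 168 [ 0.6066 -0.034   0.0259] ((606.798828125, -46.098480224609375), (62.37650680541992, 45.57527542114258), 82.0128402709961)
cover 1925 [0.5478 0.2859 0.0492] ((544.849365234375, 277.22802734375), (159.27430725097656, 89.3073501586914), 80.65533447265625)
lips 181 [0.547  0.212  0.0456] ((533.1795043945312, 203.2513885498047), (100.76754760742188, 44.14455032348633), 2.2201850414276123)
[[0.045 0.049 0.054 0.053 0.023 0.013]
 [0.046 0.048 0.048 0.051 0.008 0.006]
 [0.047 0.051 0.049 0.053 0.012 0.009]]
c1 [0.5927198  0.34054696 0.0471025 ]
c2 [0.51726592 0.35463695 0.04924505]
```

View pics/crop1.png

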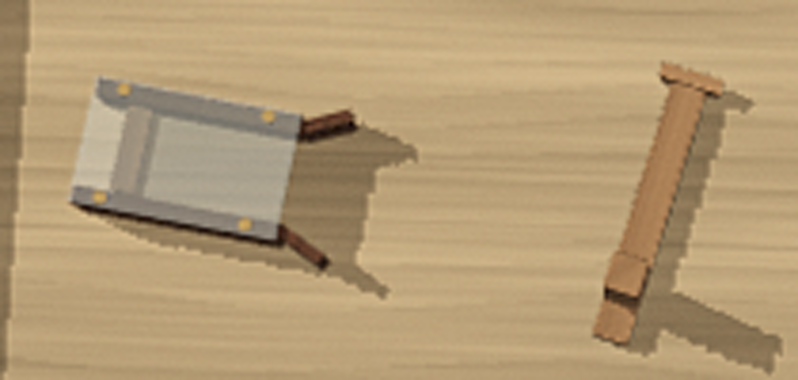

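The crop shows the cover corners at (100,76), (302,115), (282,243) and (70,203). The lips end near (352,115) and (325,265). The stick's nose bar runs from (662,68) to (722,90), and the post top is at (628,272).

```bash
python3 - <<'E'
from h import *
c=dict(np.load('top.npz'))
f=lambda a,b,z: at_z(c,150+(a+.5)/3.8-.5,180+(b+.5)/3.8-.5,z)
bf,mf,mn,bn=[f(*p,.049) for p in [(100,76),(302,115),(282,243),(70,203)]]
m=(mf+mn)/2;b=(bf+bn)/2
d=b-m;print('guard mouth',m,'len',np.linalg.norm(d),'w',np.linalg.norm(mf-mn),np.linalg.norm(bf-bn),'yaw',np.degrees(np.arctan2(d[1],d[0])))
for p,q in((mf,bf),(mn,bn)):
    e=q-p;print(np.degrees(np.arctan2(e[1],e[0])))
e=mf-mn;print('across',np.degrees(np.arctan2(e[1],e[0]))+90)
print('lips',f(352,122,.044),f(325,262,.044))
n=(f(662,68,.028)+f(722,88,.028))/2
W=cloud(c);w=W[230:275,295:330].reshape(-1,3);w=w[(w[:,2]>.08)&(w[:,2]<.092)];po=w.mean(0)
po2=f(628,272,.086)
print('nose',n,'post',po,po2,'dist',np.linalg.norm((n-po)[:2]),np.linalg.norm((n-po2)[:2]),'yaw',np.degrees(np.arctan2(*(n-po)[1::-1])),np.degrees(np.arctan2(*(n-po2)[1::-1])))
e=f(662,65,.028)-f(724,85,.028);print('nose yaw',np.degrees(np.arctan2(e[1],e[0]))-90)
E
```

```text
guard mouth [0.5371129  0.21863913 0.049     ] len 0.13563746898871865 w 0.08407213429609353 0.08466059436385888 yaw 80.7981357735168
80.63920097719341
80.95106541399387
across 84.21901710312027
lips [0.57637799 0.18269083 0.044     ] [0.48461064 0.19555616 0.044     ]
nose [ 0.61597673 -0.0363679   0.028     ] post [0.47613547 0.00239234 0.08596006] [0.4778986  0.00192271 0.086     ] dist 0.1451135233777579 0.1432890098046016 yaw -15.49194375399612 -15.499290578590237
nose yaw -16.537991938705574
```

Call:
send_rows --increments '[0,0,0.025,1.3,-3.8,0,1,0,0,0.025,1.3,-3.8,0,1,0,0,0.025,1.3,-3.8,0,1,0,0,0.025,1.3,-3.8,0,1,0,0,0.025,1.3,-3.8,0,1,0,0,0.025,1.3,-3.8,0,1,0,0,0.025,1.3,-3.8,0,1,0,0,0.025,1.3,-3.8,0,1,0,0,0.025,1.3,-3.8,0,1,0,0,0.025,1.3,-3.8,0,1,0,0,0.025,1.3,-3.8,0,1,0,0,0.025,1.3,-3.8,0,1,0,0,0.025,1.3,-3.8,0,1,0,0,0.025,1.3,-3.8,0,1,0,0,0.025,1.3,-3.8,0,1,0,0,0.025,1.3,-3.8,0,1,0,0,0.025,1.3,-3.8,0,1,0,0,0.025,1.3,-3.8,0,1,0,0,0.025,1.3,-3.8,0,1,0,0,0.025,1.3,-3.8,0,1]'

```text
time: 1.77
position: [0.5215, -0.1943, 0.2302]
tool_rot: [-0.034, 0.999, 0.0, -0.0]
ft_force: [0.9, 0.8, 0.2]
grip_width: 0.0871
grip_force: 0.0
```

Call:
send_rows --increments '[0,0,0,1.25,-2.7,0,1,0,0,0,1.25,-2.7,0,1,0,0,0,1.25,-2.7,0,1,0,0,0,1.25,-2.65,0,1,0,0,0,0,0,0,1,0,0,0,0,0,0,1]'

```text
time: 2.27
position: [0.5714, -0.3011, 0.2295]
tool_rot: [-0.033, 0.999, 0.0, -0.0]
ft_force: [-0.6, 0.2, -0.4]
grip_width: 0.0868
grip_force: 0.0
```

```bash
cat >> h.py <<'E'
def yaw():
    q=robot.get_obs()['tool_rot']; return np.degrees(2*np.arctan2(q[1],q[0]))-90
def rect(c,m,z):
    """min-area rectangle of mask pixels projected to plane z"""
    v,u=np.nonzero(m); P=np.array([at_z(c,a,b,z)[:2] for a,b in zip(u,v)])
    return cv2.minAreaRect((P*1000).astype(np.float32))
E
python3 - <<'E'
from h import *
c=snap('wrist','w1.png'); o=robot.get_obs(); print(o['time'],o['position'],yaw())
W=cloud(c); m=((W[...,2]>.034)&(W[...,2]<.046)&(abs(W[...,0]-.572)<.06)&(abs(W[...,1]+.3)<.06)).astype(np.uint8)
m=cv2.morphologyEx(m,cv2.MORPH_OPEN,np.ones((5,5)))
print(m.sum(),rect(c,m,.04),np.nanmedian(W[m>0],0))
E
```

```text
2.3167 [ 0.57082226 -0.29955015  0.22955811] 93.85745534101446
5591 ((574.5553588867188, -297.9899597167969), (69.37640380859375, 55.743717193603516), 3.8562355041503906) [ 0.57289174 -0.29798897  0.04055805]
```

View pics/w1.png

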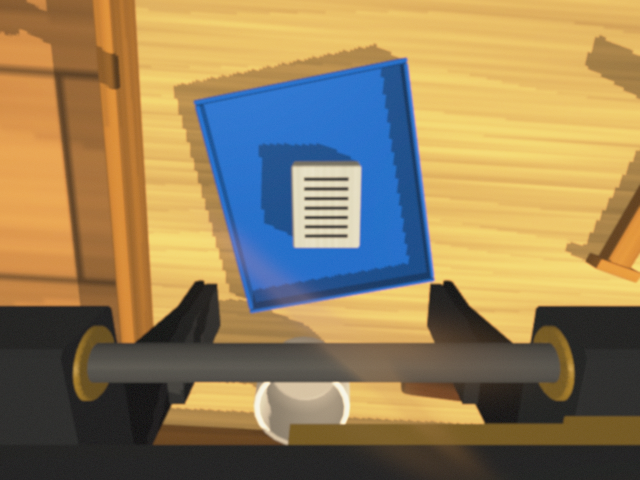

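The wrist view has the cartridge centred at (326,205), square to the jaws and clear in the tray. I'll descend and grip it.

Call:
send_rows --increments '[0,0,0,0.2,0.1,-3.5,1,0,0,0,0,0,-3.5,1,0,0,0,0,0,-3.5,1,0,0,0,0,0,-3.5,1,0,0,0,0,0,-3.5,1,0,0,0,0,0,-1.5,1,0,0,0,0,0,-1.2,1,0,0,0,0,0,0,1,0,0,0,0,0,0,0.4,0,0,0,0,0,0,0.4,0,0,0,0,0,0,0.4,0,0,0,0,0,0,0.4,0,0,0,0,0,0,0.4,0,0,0,0,0,0,0.4,0,0,0,0,0,0,0.4]' --newtons 20

```text
time: 3.57
position: [0.5739, -0.2992, 0.0295]
tool_rot: [-0.034, 0.999, -0.0, 0.001]
ft_force: [-0.3, 1.8, 4.5]
grip_width: 0.0561
grip_force: 20.0
```

Call:
send_rows --increments '[0,0,0,0,0,3,0.4,0,0,0,0,0,3,0.4,0,0,0,0,0,3,0.4,0,0,-0.1124,-0.33,2.62,0,0.4,0,0,-0.1124,-0.33,2.62,0,0.4,0,0,-0.1124,-0.33,2.62,0,0.4,0,0,-0.1124,-0.33,2.62,0,0.4,0,0,-0.1124,-0.33,2.62,0,0.4,0,0,-0.1124,-0.33,2.62,0,0.4,0,0,-0.1124,-0.33,2.62,0,0.4,0,0,-0.1124,-0.33,2.62,0,0.4,0,0,-0.1124,-0.33,2.62,0,0.4,0,0,-0.1124,-0.33,2.62,0,0.4,0,0,-0.1124,-0.33,2.62,0,0.4,0,0,-0.1124,-0.33,2.62,0,0.4,0,0,-0.1124,-0.33,2.62,0,0.4,0,0,-0.1124,-0.33,2.62,0,0.4,0,0,-0.1124,-0.33,2.62,0,0.4,0,0,-0.1124,-0.33,2.62,0,0.4]'

```text
time: 5.15
position: [0.5199, 0.1215, 0.1181]
tool_rot: [0.763, 0.646, -0.0, -0.0]
ft_force: [1.0, -0.4, -2.6]
grip_width: 0.0557
grip_force: 20.0
```

Call:
send_rows --increments '[0,0,0,0,0,0,0.4,0,0,0,0,0,0,0.4,0,0,0,0,0,0,0.4]'

```text
time: 5.4
position: [0.5206, 0.1201, 0.1183]
tool_rot: [0.761, 0.649, -0.0, 0.0]
ft_force: [0.1, -0.7, -2.5]
grip_width: 0.0556
grip_force: 20.0
```

```bash
python3 - <<'E'
from h import *
c=snap('wrist','w2.png'); o=robot.get_obs(); print(o['time'],o['position'],yaw(),o['grip_width'])
W=cloud(c)
m=(W[...,2]>.040)&(W[...,2]<.060)&(W[...,1]>.19)
print(m.sum())
E
```

```text
5.45 [0.52078611 0.11966488 0.11834067] -9.103935691761649 0.0558891310944984
17002
```

View pics/w2.png

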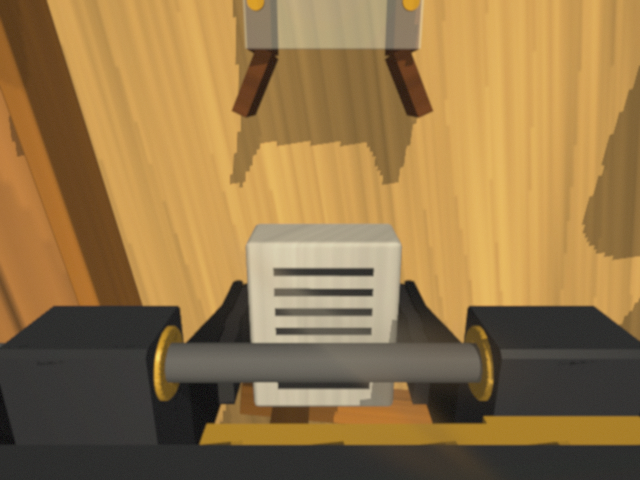

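The wrist view shows the cover's mouth edge from (245,48) to (420,49), with lip tips near (242,113) and (424,113). The held cartridge looks square to the guard.

```bash
python3 - <<'E'
from h import *
c=dict(np.load('wrist.npz'))
a=at_z(c,245,48,.049);b=at_z(c,420.5,49,.049); e=a-b
print(a,b,np.linalg.norm(e),(a+b)/2,'yaw',np.degrees(np.arctan2(e[1],e[0])))
# side edges of cover
for u in((244.5,0),(424,0)): 
    p=at_z(c,*u,.049);print(p)
    q=a if u[0]<300 else b; d=p-q; print(np.degrees(np.arctan2(d[1],d[0])))
# held cartridge: top z ~ .128
t=.1183+.0105
l=at_z(c,248,243,t);r=at_z(c,400,242,t);print(l,r,(l+r)/2,np.linalg.norm(l-r),np.degrees(np.arctan2(*(l-r)[1::-1])))
E
```

```text
[0.49957983 0.23034153 0.049     ] [0.58277835 0.21664764 0.049     ] 0.08431794918022233 [0.54117909 0.22349458 0.049     ] yaw 170.65331764107
[0.50370218 0.25062295 0.049     ]
78.51073911390849
[0.5863095  0.23747171 0.049     ]
80.37588105458421
[0.4991943  0.15770627 0.1288    ] [0.55220882 0.14964793 0.1288    ] [0.52570156 0.1536771  0.1288    ] 0.053623469781706734 171.35705273216055
```

Call:
send_rows --increments '[0,0,0,0.2,0,-2.8,0.4,0,0,0,0,0,-2.8,0.4,0,0,0,0,0,-2.4,0.4,0,0,0,0,0,-0.8,0.4,0,0,0,0,0,-0.4,0.4,0,0,0,0,0,0,0.4,0,0,0,0,0,0,0.4,0,0,0,0,0,0,0.75,0,0,0,0,0,0,1,0,0,0,0,0,0,1,0,0,0,0,0,0,1,0,0,0,0,0,0,1,0,0,0,0,0,4,1,0,0,0,0,0,4,1,0,0,0,0,0,4,1,0,0,0,0,0,4,1,0,0,0,0,0,0,1,0,0,0,0,0,0,1]'

```text
time: 6.95
position: [0.5245, 0.1205, 0.1894]
tool_rot: [0.761, 0.649, 0.003, 0.002]
ft_force: [-0.3, -0.2, -1.5]
grip_width: 0.0869
grip_force: 0.0
```

```bash
python3 - <<'E'
from h import *
c=snap('wrist','w3.png'); o=robot.get_obs(); print(o['time'],o['position'],yaw(),o['grip_width'])
E
```

```text
7.0 [0.52282694 0.12042272 0.18746033] -9.11867690462529 0.08670919820536198
```

View pics/w3.png

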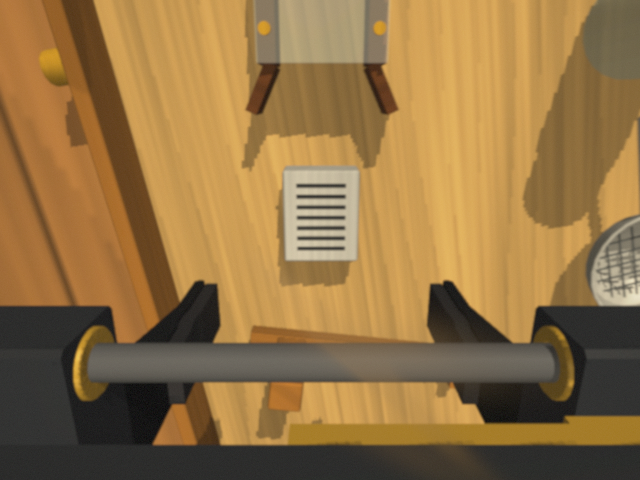

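The cartridge stands free at (321,213). The mouth edge runs from (256,63) to (387,64). I'll compute their relative alignment.

```bash
python3 - <<'E'
from h import *
c=dict(np.load('wrist.npz'))
a=at_z(c,256,63,.049);b=at_z(c,387,64,.049); e=a-b; m=(a+b)/2
print('mouth',m,np.linalg.norm(e),'yaw',np.degrees(np.arctan2(e[1],e[0]))-90)
W=cloud(c); k=((W[...,2]>.028)&(W[...,2]<.045)&(abs(W[...,0]-.523)<.06)&(abs(W[...,1]-.12)<.055)).astype(np.uint8)
k=cv2.morphologyEx(k,cv2.MORPH_OPEN,np.ones((5,5)));
r=rect(c,k,.036);print(r)
for y in(80.65,81):
    t=np.radians(y); d=np.array(r[0])/1000-m[:2]; print(d@[np.cos(t),np.sin(t)],d@[-np.sin(t),np.cos(t)])
# stick: nose corner & post seen
for u,v,z in((252,327,.028),(270,400,.024)): print(at_z(c,u,v,z))
print(robot.get_obs()['ft_force'])
E
```

```text
mouth [0.54048039 0.22320453 0.049     ] 0.08379051068383389 yaw 80.49300667948029
((523.7150268554688, 119.75816345214844), (70.40397644042969, 55.70457458496094), 80.81948852539062)
-0.10479579864060855 -0.0002637837166589545
-0.1047954547388669 0.00037637832861268233
[0.45187516 0.03383341 0.028     ]
[ 0.45149834 -0.04183959  0.024     ]
[0.01631019 0.03905266 0.17748402]
```

Call:
send_rows --increments '[0,0,-0.03,-1.1,-2.86,0,1,0,0,-0.03,-1.1,-2.86,0,1,0,0,-0.03,-1.1,-2.86,0,1,0,0,-0.03,-1.1,-2.86,0,1,0,0,0,0,0,0,1,0,0,0,0,0,0,1]'

```text
time: 7.5
position: [0.4771, 0.0051, 0.185]
tool_rot: [0.8, 0.601, -0.001, -0.002]
ft_force: [-0.0, 0.0, -0.0]
grip_width: 0.087
grip_force: 0.0
```

```bash
python3 - <<'E'
from h import *
c=snap('wrist','w4.png'); o=robot.get_obs(); print(o['time'],o['position'],yaw(),o['grip_width'])
W=cloud(c); k=((W[...,2]>.078)&(W[...,2]<.094)&(abs(W[...,0]-.479)<.04)&(abs(W[...,1]-.006)<.04)).astype(np.uint8)
k=cv2.morphologyEx(k,cv2.MORPH_OPEN,np.ones((5,5)));print(k.sum(),rect(c,k,.086))
k=((W[...,2]>.017)&(W[...,2]<.032)&(W[...,0]>.5)&(W[...,0]<.64)&(abs(W[...,1]+.015)<.05)).astype(np.uint8)
k=cv2.morphologyEx(k,cv2.MORPH_OPEN,np.ones((7,7)));v,u=np.nonzero(k);print(len(u),u.min(),u.max(),v.min(),v.max(),rect(c,k,.026))
E
```

```text
7.55 [0.4778429  0.0059284  0.18526366] -16.091978714132708 0.0871997834503372
1485 ((479.5416564941406, 6.499216079711914), (25.265113830566406, 23.522741317749023), 73.8640365600586)
5861 354 531 182 238 ((561.3795776367188, -17.267364501953125), (43.249332427978516, 130.8316192626953), 73.96058654785156)
```

View pics/w4.png

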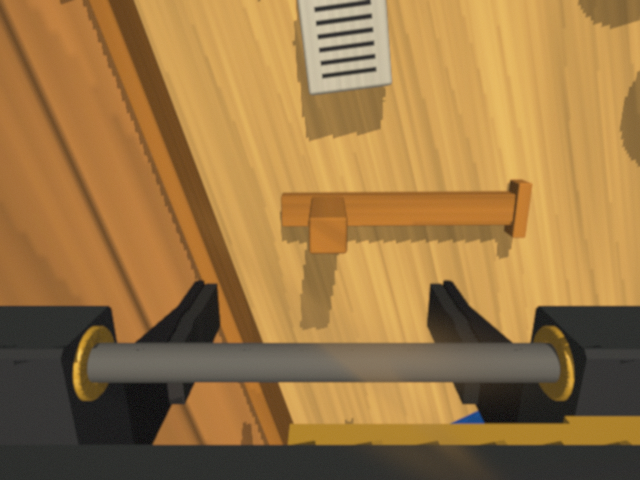

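The wrist view shows the post top at (328,225) and the stick lying along the closing axis. I'll half-close the jaws for wall clearance, descend and grip.

Call:
send_rows --increments '[0,0,0,0.15,0.05,-3,0.65,0,0,0,0,0,-2,0.65,0,0,0,0,0,-2,0.65,0,0,0,0,0,-3,0.65,0,0,0,0,0,-3,0.65,0,0,0,0,0,-0.9,0.65,0,0,0,0,0,0,0.65,0,0,0,0,0,0,0.2,0,0,0,0,0,0,0.1,0,0,0,0,0,0,0.1,0,0,0,0,0,0,0.1,0,0,0,0,0,0,0.1,0,0,0,0,0,0,0.1,0,0,0,0,0,0,0.1,0,0,0,0,0,0,0.1]' --newtons 35

```text
time: 8.8
position: [0.4805, 0.0063, 0.0483]
tool_rot: [0.799, 0.602, 0.0, 0.0]
ft_force: [-0.7, 0.5, 6.3]
grip_width: 0.0238
grip_force: 35.0
```

Call:
send_rows --increments '[0,0,0,0,0,2.5,0.1,0,0,0,0,0,2.5,0.1,0,0,0.1056,0.06,-0.556,0,0.1,0,0,0.1056,0.06,-0.556,0,0.1,0,0,0.1056,0.06,-0.556,0,0.1,0,0,0.1056,0.06,-0.556,0,0.1,0,0,0.1056,0.06,-0.556,0,0.1,0,0,0.1056,0.06,-0.556,0,0.1,0,0,0.1056,0.06,-0.556,0,0.1,0,0,0.1056,0.06,-0.556,0,0.1,0,0,0.1056,0.06,-0.556,0,0.1,0,0,0.1056,0.06,-0.556,0,0.1,0,0,0.1056,0.06,-0.556,0,0.1,0,0,0.1056,0.06,-0.556,0,0.1,0,0,0.1056,0.06,-0.556,0,0.1,0,0,0.1056,0.06,-0.556,0,0.1,0,0,0.1056,0.06,-0.556,0,0.1,0,0,0.1056,0.06,-0.556,0,0.1,0,0,0,0,0,0,0.1,0,0,0,0,0,0,0.1]'

```text
time: 10.47
position: [0.4896, -0.0827, 0.0974]
tool_rot: [0.082, 0.997, 0.0, -0.0]
ft_force: [-0.4, 0.6, -2.0]
grip_width: 0.0236
grip_force: 35.0
```

```bash
python3 - <<'E'
from h import *
c=snap('top','top2.png'); o=robot.get_obs(); print(o['time'],o['position'],yaw(),o['grip_width'],o['tool_rot'],o['ft_force'],o['moment'])
M=np.array([.5405,.2232]);t=np.radians(80.7);d=o['position'][:2]-M;print(d@[np.cos(t),np.sin(t)],d@[-np.sin(t),np.cos(t)])
i=cv2.resize(c['image'][170:300,150:390],None,fx=3.2,fy=3.2,interpolation=cv2.INTER_CUBIC)
cv2.imwrite('pics/crop2.png',i[:,:,::-1])
E
```

```text
10.5167 [ 0.48949625 -0.08236386  0.09742381] 80.62846220637505 0.023875249927094118 [ 8.16909571e-02  9.96657652e-01  1.54537116e-04 -2.97186088e-04] [-0.1639084   0.51762284 -0.85433596] [-0.03033483  0.01411281 -0.00032248]
-0.30978984506040425 0.0009530500176237605
```

View pics/crop2.png

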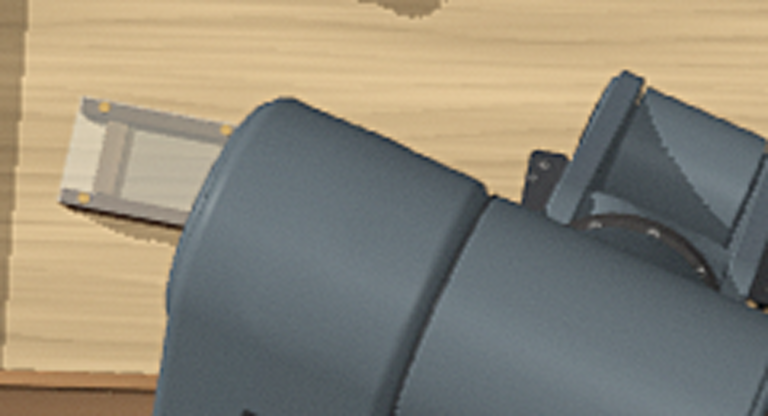

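Call:
send_rows --increments '[0,0,0,0.1,0,-2,0.1,0,0,0,0,0,-2,0.1,0,0,0,0,0,-0.6,0.1,0,0,0,0,0,-0.2,0.1,0,0,0,0,0,0,0.1,0,0,0,0,0,0,0.1]'

```text
time: 11.02
position: [0.4912, -0.0825, 0.05]
tool_rot: [0.08, 0.997, -0.0, 0.0]
ft_force: [-0.1, 0.3, -1.1]
grip_width: 0.0239
grip_force: 35.0
```

Call:
send_rows --increments '[0,0,0,0.13,0.79,0,0.1,0,0,0,0.13,0.79,0,0.1,0,0,0,0.13,0.79,0,0.1,0,0,0,0.13,0.79,0,0.1,0,0,0,0.13,0.79,0,0.1,0,0,0,0.13,0.79,0,0.1,0,0,0,0.13,0.79,0,0.1]'

```text
time: 11.6
position: [0.5001, -0.0263, 0.0497]
tool_rot: [0.08, 0.997, -0.0, 0.0]
ft_force: [0.1, -1.8, -0.0]
grip_width: 0.0238
grip_force: 35.0
```

Call:
send_rows --increments '[0,0,0,0.13,0.79,0,0.1,0,0,0,0.13,0.79,0,0.1,0,0,0,0.13,0.79,0,0.1,0,0,0,0.13,0.79,0,0.1,0,0,0,0.13,0.79,0,0.1]'

```text
time: 12.02
position: [0.5064, 0.0131, 0.0495]
tool_rot: [0.08, 0.997, -0.0, -0.0]
ft_force: [-0.6, -1.0, 0.1]
grip_width: 0.0239
grip_force: 35.0
```

```bash
cat > st.py <<'E'
from h import *
c=snap('wrist'); o=robot.get_obs(); t=np.radians(80.7); a=np.array([np.cos(t),np.sin(t)]); n=np.array([-a[1],a[0]])
d=o['position'][:2]-[.5405,.2232]
print('t',o['time'],'nose xg %.4f lat %.4f'%(d@a+.15,d@n),'yaw',yaw(),'z',o['position'][2],'F',o['ft_force'][:2]@a,o['ft_force'][:2]@n,o['ft_force'][2],'mom',o['moment'])
cv2.imwrite('pics/w%d.png'%(o['time']*100),c['image'][:,:,::-1])
E
python3 st.py
```

```text
t 12.0667 nose xg -0.0616 lat -0.0002 yaw 80.8305481251073 z 0.049496909638509085 F 2.0459450013811846 -0.7479511563463132 -0.9361019088000956 mom [ 0.03006486 -0.01652325 -0.02040512]
```

Call:
send_rows --increments '[0,0,0,0.1,0.59,0,0.1,0,0,0,0.1,0.59,0,0.1,0,0,0,0.1,0.59,0,0.1,0,0,0,0.1,0.59,0,0.1]'

```text
time: 12.4
position: [0.5104, 0.0363, 0.0495]
tool_rot: [0.08, 0.997, -0.0, -0.0]
ft_force: [0.3, -1.0, -1.4]
grip_width: 0.0237
grip_force: 35.0
```

Call:
send_rows --increments '[0,0,0,0.1,0.59,0,0.1,0,0,0,0.1,0.59,0,0.1,0,0,0,0.1,0.59,0,0.1,0,0,0,0.1,0.59,0,0.1]'

```text
time: 12.73
position: [0.5144, 0.0601, 0.0495]
tool_rot: [0.08, 0.997, -0.0, -0.0]
ft_force: [-0.6, -1.4, -2.6]
grip_width: 0.0239
grip_force: 35.0
```

```bash
python3 st.py
```

```text
t 12.7833 nose xg -0.0142 lat -0.0006 yaw 80.81621615232348 z 0.04952483891589336 F 1.340526396551823 -0.5247712723348522 -1.8992188773154486 mom [ 0.03277811 -0.06362221  0.00760683]
```

Call:
send_rows --increments '[0,0,0,0.08,0.49,0,0.1,0,0,0,0.08,0.49,0,0.1,0,0,0,0.08,0.49,0,0.1,0,0,0,0.08,0.49,0,0.1,0,0,0,0.08,0.49,0,0.1,0,0,0,0.05,0.3,0,0.1]'

```text
time: 13.28
position: [0.519, 0.0876, 0.0495]
tool_rot: [0.08, 0.997, 0.0, -0.0]
ft_force: [-0.6, -2.2, -0.7]
grip_width: 0.0239
grip_force: 35.0
```

```bash
python3 st.py
```

```text
t 13.3333 nose xg 0.0131 lat -0.0007 yaw 80.82350847110908 z 0.04955150029334637 F 0.18562955156786037 0.4100351516330208 -0.5928088660286135 mom [ 0.02010199 -0.01102725  0.00738326]
```

Call:
send_rows --increments '[0,0,0,0.03,0.2,0,0.1,0,0,0,0.03,0.2,0,0.1,0,0,0,0.03,0.2,0,0.1,0,0,0,0.03,0.2,0,0.1,0,0,0,0.02,0.1,0,0.1]'

```text
time: 13.75
position: [0.5203, 0.0961, 0.0495]
tool_rot: [0.08, 0.997, 0.0, -0.0]
ft_force: [-0.4, -1.8, -1.2]
grip_width: 0.0239
grip_force: 35.0
```

Call:
send_rows --increments '[0,0,0,0.015,0.1,0,0.1,0,0,0,0.015,0.1,0,0.1,0,0,0,0.015,0.1,0,0.1]'

```text
time: 14.0
position: [0.5208, 0.099, 0.0496]
tool_rot: [0.08, 0.997, -0.0, -0.0]
ft_force: [0.2, -1.1, -0.9]
grip_width: 0.0241
grip_force: 35.0
```

Call:
send_rows --increments '[0,0,0,0.015,0.1,0,0.1,0,0,0,0.015,0.1,0,0.1]'

```text
time: 14.17
position: [0.5211, 0.101, 0.0495]
tool_rot: [0.08, 0.997, -0.0, -0.0]
ft_force: [-0.9, -1.4, -0.5]
grip_width: 0.0237
grip_force: 35.0
```

Call:
send_rows --increments '[0,0,0,0.015,0.1,0,0.1,0,0,0,0.015,0.1,0,0.1]'

```text
time: 14.33
position: [0.5213, 0.1018, 0.0498]
tool_rot: [0.079, 0.997, -0.001, -0.0]
ft_force: [-2.3, -12.6, 3.8]
grip_width: 0.0236
grip_force: 35.0
```

Contact with the stop: about 12.8 N total. I'll back off slightly right away.

Call:
send_rows --increments '[0,0,0,-0.006,-0.035,0,0.1]'

```text
time: 14.42
position: [0.5213, 0.1017, 0.0498]
tool_rot: [0.08, 0.997, -0.001, -0.0]
ft_force: [-0.6, -4.4, 0.7]
grip_width: 0.0238
grip_force: 35.0
```

Call:
send_rows --increments '[0,0,0,0.003,0.018,0,0.1]'

```text
time: 14.5
position: [0.5213, 0.1017, 0.0497]
tool_rot: [0.08, 0.997, -0.001, -0.0]
ft_force: [-0.6, -7.5, 2.6]
grip_width: 0.0237
grip_force: 35.0
```

Call:
send_rows --increments '[0,0,0,0.001,0.008,0,0.1,0,0,0,0,0,0,0.1]'

```text
time: 14.67
position: [0.5213, 0.1018, 0.0498]
tool_rot: [0.08, 0.997, -0.001, -0.0]
ft_force: [0.1, -7.6, 1.6]
grip_width: 0.0238
grip_force: 35.0
```

Call:
send_rows --increments '[0,0,0,0.001,0.008,0,0.1,0,0,0,0,0,0,0.1,0,0,0,0,0,0,0.1]'

```text
time: 14.92
position: [0.5213, 0.1017, 0.0498]
tool_rot: [0.08, 0.997, -0.001, -0.0]
ft_force: [-1.2, -7.4, 1.8]
grip_width: 0.0239
grip_force: 35.0
```

```bash
python3 st.py
```

```text
t 14.9667 nose xg 0.0271 lat -0.0006 yaw 80.83528267135301 z 0.04977277121792362 F -7.686725215802917 -0.6897176642706065 0.5611094172750968 mom [-0.99536084  0.12454481 -0.0774837 ]
```

Call:
send_rows --increments '[0,0,0,0.001,0.01,0,0.1,0,0,0,0,0,0,0.1,0,0,0,0,0,0,0.1]'

```text
time: 15.22
position: [0.5213, 0.1017, 0.0498]
tool_rot: [0.08, 0.997, -0.001, -0.0]
ft_force: [-1.0, -7.3, 2.8]
grip_width: 0.0238
grip_force: 35.0
```

Call:
send_rows --increments '[0,0,0,0,0,0,0.1,0,0,0,0,0,0,0.1,0,0,0,0,0,0,0.1,0,0,0,0,0,0,0.1]'

```text
time: 15.55
position: [0.5212, 0.1017, 0.0498]
tool_rot: [0.08, 0.997, -0.001, -0.0]
ft_force: [-1.4, -6.2, 1.7]
grip_width: 0.0239
grip_force: 35.0
```

Call:
send_rows --increments '[0,0,0,0,0,0,0.1,0,0,0,0,0,0,0.1,0,0,0,0,0,0,0.1,0,0,0,0,0,0,0.1,0,0,0,0,0,0,0.1]'

```text
time: 15.97
position: [0.5213, 0.1018, 0.0498]
tool_rot: [0.08, 0.997, -0.001, -0.0]
ft_force: [-0.8, -7.5, 1.1]
grip_width: 0.0239
grip_force: 35.0
```

The hold reads about 7.3 N including drag. I'll raise it a little so the stop itself sees nearer 8 N.

Call:
send_rows --increments '[0,0,0,0.002,0.012,0,0.1,0,0,0,0,0,0,0.1]'

```text
time: 16.13
position: [0.5213, 0.1018, 0.0498]
tool_rot: [0.08, 0.997, -0.001, -0.0]
ft_force: [-1.2, -8.4, 1.6]
grip_width: 0.024
grip_force: 35.0
```

Call:
send_rows --increments '[0,0,0,0.002,0.012,0,0.1,0,0,0,0,0,0,0.1]'

```text
time: 16.3
position: [0.5213, 0.1018, 0.0498]
tool_rot: [0.08, 0.997, -0.001, -0.0]
ft_force: [-1.8, -8.3, 2.1]
grip_width: 0.0237
grip_force: 35.0
```

Call:
send_rows --increments '[0,0,0,0.002,0.012,0,0.1,0,0,0,0,0,0,0.1,0,0,0,0,0,0,0.1,0,0,0,0,0,0,0.1]'

```text
time: 16.63
position: [0.5213, 0.1018, 0.0498]
tool_rot: [0.08, 0.997, -0.001, -0.0]
ft_force: [-2.1, -9.1, 3.1]
grip_width: 0.0239
grip_force: 35.0
```

Call:
send_rows --increments '[0,0,0,0,0,0,0.1,0,0,0,0,0,0,0.1,0,0,0,0,0,0,0.1,0,0,0,0,0,0,0.1,0,0,0,0,0,0,0.1,0,0,0,0,0,0,0.1,0,0,0,0,0,0,0.1,0,0,0,0,0,0,0.1,0,0,0,0,0,0,0.1,0,0,0,0,0,0,0.1]'

```text
time: 17.47
position: [0.5212, 0.1018, 0.0498]
tool_rot: [0.08, 0.997, -0.001, -0.0]
ft_force: [-1.8, -9.2, 2.5]
grip_width: 0.0238
grip_force: 35.0
```

Call:
send_rows --increments '[0,0,0,-0.05,-0.3,0,0.1,0,0,0,-0.05,-0.3,0,0.1,0,0,0,-0.16,-0.99,0,0.1,0,0,0,-0.16,-0.99,0,0.1,0,0,0,-0.16,-0.99,0,0.1,0,0,0,-0.16,-0.99,0,0.1,0,0,0,-0.16,-0.99,0,0.1,0,0,0,-0.16,-0.99,0,0.1,0,0,0,-0.16,-0.99,0,0.1,0,0,0,-0.16,-0.99,0,0.1,0,0,0,-0.16,-0.99,0,0.1,0,0,0,-0.16,-0.99,0,0.1,0,0,0,-0.16,-0.99,0,0.1,0,0,0,-0.16,-0.99,0,0.1,0,0,0,0,0,-0.1,0.1,0,0,0,0,0,0,0.1,0,0,0,0,0,0,0.1]'

```text
time: 18.88
position: [0.5011, -0.0213, 0.0485]
tool_rot: [0.08, 0.997, 0.0, -0.0]
ft_force: [-0.0, 0.1, -2.1]
grip_width: 0.0238
grip_force: 35.0
```

```bash
python3 st.py; python3 -c "
from rig import robot;print(robot.get_obs()['tool_rot'])"
```

```text
t 18.9333 nose xg -0.0974 lat -0.0006 yaw 80.81284249560099 z 0.048472676068134254 F 0.9023782366613566 -0.12293835081732984 -0.8923961250645909 mom [ 0.00302444  0.00852681 -0.02884882]
[ 8.00872119e-02  9.96787848e-01  9.17650365e-05 -1.25472902e-04]
```

Call:
send_rows --increments '[0,0,0,0,0,-0.07,0.1,0,0,0,0,0,0,0.1]'

```text
time: 19.1
position: [0.5012, -0.021, 0.0483]
tool_rot: [0.08, 0.997, -0.0, 0.0]
ft_force: [-2.0, -0.9, 3.6]
grip_width: 0.0237
grip_force: 35.0
```

Call:
send_rows --increments '[0,0,0,0,0,-0.05,0.1,0,0,0,0,0,0,0.1]'

```text
time: 19.27
position: [0.5012, -0.021, 0.0483]
tool_rot: [0.08, 0.997, -0.0, 0.0]
ft_force: [-1.5, -1.1, 7.9]
grip_width: 0.0236
grip_force: 35.0
```

On the floor. I'll ease the load off, open, and rise.

Call:
send_rows --increments '[0,0,0,0,0,0.06,0.1,0,0,0,0,0,0,0.35,0,0,0,0,0,0,0.6,0,0,0,0,0,0,0.65,0,0,0,0,0,0,0.65,0,0,0,0,0,0,0.65,0,0,0,0,0,1.5,0.65,0,0,0,0,0,3,0.65,0,0,0,0,0,4,0.65,0,0,0,0,0,4,0.65,0,0,0,-1,-4,2,0.65,0,0,0,-1,-4,0,0.65,0,0,0,-1,-4,0,0.65,0,0,0,-1,-4,0,0.65,0,0,0,-1,-4,0,0.65,0,0,0,-1,-4,0,0.65,0,0,0,-1,-4,0,0.65,0,0,0,0,0,0,0.65,0,0,0,0,0,0,0.65]'

```text
time: 20.85
position: [0.4315, -0.3001, 0.1909]
tool_rot: [0.083, 0.997, -0.0, 0.0]
ft_force: [-0.7, 0.5, -0.4]
grip_width: 0.0568
grip_force: 0.0
```

```bash
python3 - <<'E'
from h import *
c=snap('top'); s=snap('scene')
i=cv2.resize(c['image'][170:300,150:390],None,fx=3,fy=3,interpolation=cv2.INTER_CUBIC)[:,:,::-1]
j=cv2.resize(s['image'][190:330,280:530],None,fx=3,fy=3)[:, :720,::-1][:200]
cv2.imwrite('pics/end.png',np.vstack([i,j]))
o=robot.get_obs();print(o['time'],o['position'],o['grip_width'])
E
```

```text
20.95 [ 0.43158929 -0.29689643  0.190731  ] 0.05652956196331527
```

View pics/end.png

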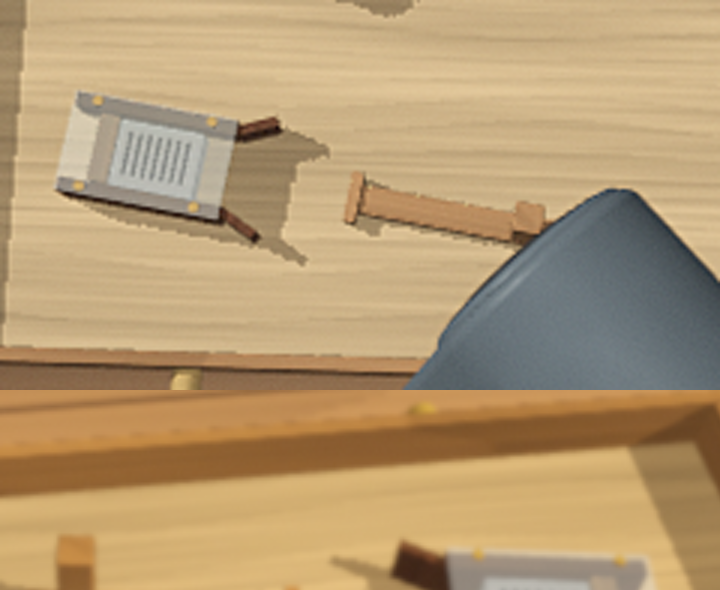

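The cartridge sits under the cover at (155,158) against the stop, square to the tunnel. The stick stands clear, with its nose at (355,198) and its post upright at (528,220). Handing in.

```bash
python3 -c "
from rig import robot;print(robot.hand_in())"
```

```text
the job is handed in; nothing more can be done
None
```

I handed the job in at about 21 s: the cartridge sits square against the stop, where I held it for over a second at about 9 N felt (about 7–8 N on the stop after drag; first contact briefly read 12.8 N), and the stick stands upright and released outside the guard; the judge returned no verdict.

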